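Scrape the locker shelf clean and put the mask case on it

TASK

The locker's shelf board lies on the deck with four cedar chips on it: pick up the orange scraper and sweep all four chips over the board's open edge into the grey tray, touching the chips with nothing but the scraper. Then stand the scraper back upright on its black mat, along the mat as it was, and after that set the white mask case upright on the shelf's blue patch, centred and lined up lengthwise with it. Drop neither the scraper nor the case, and leave the tumbler, lantern and carabiner where they are.

Things in the scene. Friction and masses are not known exactly. Their poses are not given: they have to be found in the camera images.
- shelf: cedar shelf board, fixed, a grey chip tray along its open edge. Origin on the deck below the board; x across the board, y from the open edge to the closed end, z up. Flat top at z = 60 mm, spanning x -110 to 110, y -140 to 150 mm; dark rims 10 mm wide and 10 mm high round it at x = +-115 and y = 155 mm; the edge at y = -140 mm has no rim and drops into the tray
- edge (a point): middle of the board's open edge, at the level of the board top (shelf frame 0, -140, 60 mm); axes as the shelf
- tray (a point): centre of the inner floor of the grey chip tray, 4 mm above the deck (shelf frame 0, -205.5, 4 mm); axes as the shelf. Inside 238 mm (x) by 131 mm (y); its 4 mm walls reach 45 mm above the deck, lower than the board top
- patch (a point): centre of the blue patch, 200 mm (x) by 115 mm (y), painted flush on the board top (shelf frame 0, 20, 60 mm); axes as the shelf
- mat: thin black rubber mat, 190 x 90 x 4 mm, fixed to the deck, the scraper's parking place; origin at the centre of its underside on the deck, x along its length
- scraper: orange scraper block with a black foot, standing upright on the mat at the start, 220 g. Foot 150 mm (x) x 30 mm (y), block up to 38 mm height; on top a grip rib 90 mm (x) x 24 mm (y), from 38 to 82 mm height, to be pinched across y. Origin at the centre of its underside, x along its length, z up
- case: white polycarbonate mask case, 180 mm (x) x 95 mm (y) x 78 mm, 350 g, standing on the deck at the start; on its top a grey carrying rib 100 mm (x) x 22 mm (y), from 78 to 112 mm height, to be pinched across y. Origin at the centre of its underside, x along its length, z up
- chip1: flat pale cedar chip, about 66 x 28 x 10 mm, lying on the shelf board at the start; origin at the centre of its underside, x along its length, z up
- chip2: flat pale cedar chip, about 62 x 31 x 10 mm, lying on the shelf board at the start; origin at the centre of its underside, x along its length, z up
- chip3: flat pale cedar chip, about 68 x 24 x 10 mm, lying on the shelf board at the start; origin at the centre of its underside, x along its length, z up
- chip4: flat pale cedar chip, about 60 x 29 x 10 mm, lying on the shelf board at the start; origin at the centre of its underside, x along its length, z up
- tumbler: smoky glass tumbler, 76 mm across, 100 mm tall, to be left alone; origin at the centre of its underside
- lantern: small black battery lantern with a red press button, 84 mm across, 118 mm tall, to be left alone; origin at the centre of its underside
- carabiner: stainless carabiner lying flat, 110 x 65 x 10 mm, to be left alone; origin at its middle on the deck
Not all that is in view belongs to the job. Leave any turquoise look-alike of the chip2 alone. Leave any pink look-alike of the chip3 alone.

How it is judged:
By the outcome, as a careful person would: the job done as asked, in the order asked, and still so for the second after the job is handed in, with the robot touching nothing.
It also fails if it takes over 72 s, if anything falls off the work surface, if the arm or the gripper's body presses on something with over 40 N, if the wrist force passes 120 N, or if a joint passes its speed limit or range.

ROBOT

A 6-joint arm with a two-finger parallel gripper is mounted at the origin on the work surface. World frame = base frame: x ahead of the robot, y to its left, z up, the work surface at z = 0. Lengths are in m, angles in rad, forces in N, time in s.
With the tool pointing down it reaches from about 0.425 to 1.125 m from the base axis. Payload 14.9 kg.
Tool frame: the origin (TCP) lies at the very end of the fingers, on their centre line; the grasp point (between the pads) lies 19 mm behind it; z points along the fingers, y is the line along which they close (so a half turn about z gives the same grasp; the last joint's range is limited). The gripper opens to 91 mm and grips with 3 to 60 N. Pads are 32 mm wide; open, the fingers measure 118 mm over their backs; the gripper's body (76 mm by 178 mm) begins 60 mm behind the grasp point.
Start: joints at [-1.325, 0.379, 1.734, -0, 1.028, -0.033], TCP at [0.193, -0.673, 0.214] pointing down, gripper open.
Joint ranges: [-2.77, 2.77], [-0.74, 2.19], [0, 2.66], [-1.06, 4.2], [0.31, 2.87], [-3.08, 3.08]. Speed limits (rad/s): [1.89, 1.89, 2.39, 3.14, 3.14, 3.14].

INTERFACE

Orientations are given as [roll, pitch, yaw] about the fixed x, y, z axes, in that order (R = Rz(yaw) Ry(pitch) Rx(roll)).
In Python, from rig import bot, viewer gives the robot as it stands.
- The arm moves only by the tool arm_command, never from a script. Its argument "series" is text: rows parted by semicolons, each of 7 numbers parted by spaces: the shift along the tool's x, y, z in cm, then the turn, a rotation vector about the tool's x, y, z in degrees, then the finger opening in cm, from 0 to 9.12. A call has 1 to 20 rows; each row is the pose to reach, as a shift and turn from the pose commanded when the call began, along the tool's axes at that moment; what a row does not reach only later rows make up. A row lasts 1/8 s, in which the tool goes at most 62.5 mm and 10.7 degrees, less where a joint would pass 70% of its speed; a pose out of reach is approached as far as the arm can. A call with a gripper value outside its range is refused whole. The fingers move at their own pace and stop on an object; "newtons" is the grip in N (left out, the last holds). Time passes only in rows, so rows that repeat a pose let the fingers close. It gives the time, the measured TCP pose, the force, the opening and the grip force at its end, in the units of the state.
- bot.get_state(): the state, without advancing time (a new reading comes with each control period).
- viewer.snapshot(name): name is "side" or "top" or "wrist"; returns (picture, depth): 400x640x3 uint8, red, green, blue; 400x640 float32, m along the optical axis (not along the pixel's ray), 0 where there is no reading.
- viewer.calibration(name): a dict with "camera_matrix" (3x3 intrinsics, pixels), "xyz" and "orientation" of the camera in the world. Camera axes: x right, y up, looking along -z (the intrinsics and any distortion apply to the point x, -y, -z); pixel columns grow to the right and rows downward; lengths in m; the calibration is good to about 2 mm. A picture is of the moment at which its call begins: read the wrist's pose just before it. calibration takes no time and is no camera call; for the wrist camera it gives the pose at the moment of the call.
- bot.finish_job(): hands the job in; it is judged then, once.
The state is a dict: "time_s": time; "joint_pos": joint angles; "qvel": joint speeds; "effort": joint torques, N m; "ee_pos": TCP position; "eef_rot": TCP orientation; "ft_force": force on the tool from outside, world axes, zero at the start; "moment": the same for the moment, N m; "finger_gap": finger opening in m; "gripper_force": force on a finger pad.
Only numpy, scipy, OpenCV 4.12 (cv2) and the standard library are available. Lean on these libraries where they do the work, as an engineer would, in place of code of your own. Each camera call takes 0.05 s, during which the arm holds its last target. There are 200 camera calls.

## Working session

There is one attempt and no reset: what is moved stays moved. The work goes in short steps, Python scripts to look and compute and a tool call to move; the robot and the scene stay as the last step left them, time stands still between calls to the robot, and variables do not carry over. Pictures are saved under pics/ and viewed, at most 10 in all, crops included, and the job is handed in when it is done.

Besides the shell and the picture viewer there is one more tool, called after ">>>" by a JSON object that holds its "fn" and its "kwargs", one argument or row to a line. arm_command: Moves the arm, as the interface text tells. Its arguments: {"type":"object","properties":{"series":{"type":"string"},"newtons":{"type":"number"}},"required":["series"]}

```bash
ls; mkdir -p pics
cat > h.py <<'E'
import numpy as np, cv2
from scipy.spatial.transform import Rotation as R
from rig import bot, viewer
def snap(n,f=None):
    c=viewer.calibration(n); p,d=viewer.snapshot(n)
    if f: cv2.imwrite('pics/'+f+'.png',p[:,:,::-1])
    return p,d,c
def rot(c):
    o=np.array(c['orientation'],float)
    return o if o.shape==(3,3) else R.from_euler('xyz',o).as_matrix()
def pts(d,c,u,v):  # world points from depth at pixels
    K=np.array(c['camera_matrix']);z=d[v,u]
    P=np.stack([(u-K[0,2])/K[0,0]*z,-(v-K[1,2])/K[1,1]*z,-z],-1)
    return P@rot(c).T+np.array(c['xyz'])
def ray(c,u,v,h):
    K=np.array(c['camera_matrix']);u=np.asarray(u,float);v=np.asarray(v,float)
    D=np.stack([(u-K[0,2])/K[0,0],-(v-K[1,2])/K[1,1],-np.ones_like(u)],-1)@rot(c).T
    o=np.array(c['xyz']);return o+D*((h-o[2])/D[...,2])[...,None]
E
python3 - <<'E'
from h import *
for n in('top','side'):
    p,d,c=snap(n,n+'0');print(n,c)
    np.savez('pics/'+n+'0.npz',p=p,d=d)
print(bot.get_state())
E
```

```text
pics
top {'camera_matrix': array([[425.63668303,   0.        , 315.42503004],
       [  0.        , 425.63668303, 196.72333591],
       [  0.        ,   0.        ,   1.        ]]), 'xyz': array([ 0.41612483, -0.02119074,  1.1398241 ]), 'orientation': array([ 1.23545226e-01,  1.39952092e-03, -1.56382219e+00])}
side {'camera_matrix': array([[377.21015669,   0.        , 320.19021523],
       [  0.        , 377.21015669, 195.19940033],
       [  0.        ,   0.        ,   1.        ]]), 'xyz': array([0.14223848, 0.82135613, 0.70978975]), 'orientation': array([ 0.9695825 ,  0.02273934, -2.70011182])}
{'time_s': 0.1, 'joint_pos': array([-1.32529917e+00,  3.79357306e-01,  1.73475495e+00, -7.93155254e-06,
        1.02850073e+00, -3.32947794e-02]), 'qvel': array([ 0.00039242,  0.00079007,  0.00029127, -0.00044782, -0.00016902,
       -0.00071445]), 'effort': array([ 1.08300530e-03, -7.65031815e+01, -4.35290229e+01,  6.52356609e-02,
        3.98348307e-02, -1.44076825e-06]), 'ee_pos': array([ 0.19254071, -0.67260722,  0.21333689]), 'eef_rot': array([-3.14057267e+00, -2.71795767e-05,  2.78796015e-01]), 'ft_force': array([0.1519282 , 0.6738474 , 0.85569513]), 'moment': array([ 0.04051811,  0.00932647, -0.02006122]), 'gripper_force': 0.0, 'finger_gap': 0.09152064152987349}
```

View pics/top0.png

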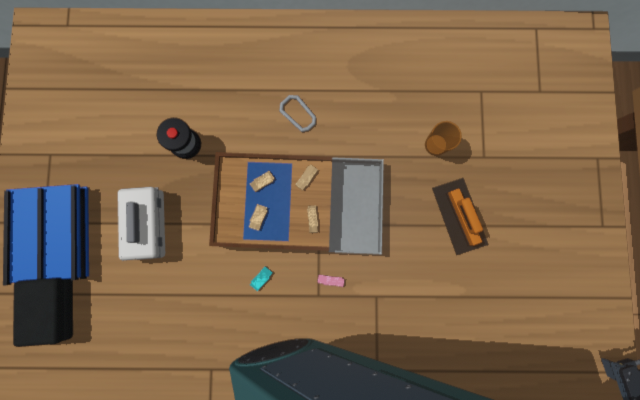

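View pics/side0.png

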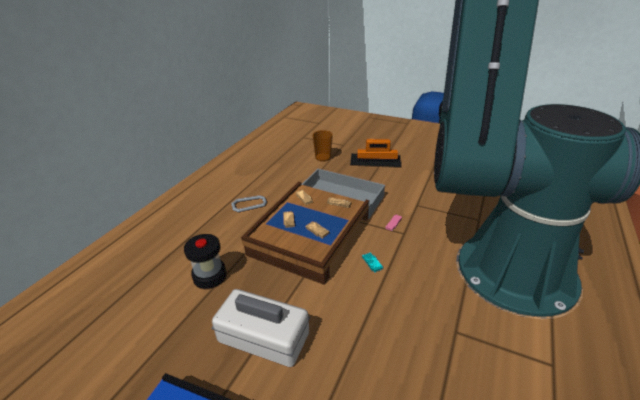

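The top view shows four chips on the board: (262,181), (307,177), (258,217) and (313,219). The scraper is at (466,217) on its mat at (459,216). The tray is at (357,206) and the case at (141,223), with its rib at (132,222).

What could be confused with what I want:
- **Scraper:** the only other orange item is the tumbler at (442,140), which is round and translucent.
- **Case:** the blue and black crates at (45,235) and (42,312) are the only other boxes, and they aren't white.
- **Chips:** the look-alikes are turquoise at (261,279) and pink at (331,281). Both are off the board and stay untouched.

Run:
```python
from h import *
z=np.load('pics/top0.npz');p,d=z['p'],z['d'];c=viewer.calibration('top')
v,u=np.mgrid[0:400,0:640];W=pts(d,c,u,v);H=W[...,2]
hsv=cv2.cvtColor(p,cv2.COLOR_RGB2HSV)
def roi(a,b,e,f): m=np.zeros(u.shape,bool);m[b:f,a:e]=1;return m
def rect(m,name,h=None):
    m=cv2.morphologyEx(m.astype(np.uint8),cv2.MORPH_OPEN,np.ones((2,2)))
    cs,_=cv2.findContours(m,0,1)
    for k in sorted(cs,key=cv2.contourArea)[::-1][:1 if name[:4]!='chip' else 6]:
        if cv2.contourArea(k)<20: continue
        mm=np.zeros(m.shape,np.uint8);cv2.drawContours(mm,[k],-1,1,-1);hh=np.median(H[mm>0])
        P=ray(c,k[:,0,0],k[:,0,1],hh if h is None else h)[:,:2].astype(np.float32)
        (x,y),(w,l),a=cv2.minAreaRect(P*1000)
        if w<l: w,l,a=l,w,a+90
        print(name,'c',round(x,1),round(y,1),'size',round(w),round(l),'long-axis deg',round((a+90)%180-90,1),'h',round(hh*1e3,1))
print('deck',np.median(H[roi(480,300,560,340)]))
S=roi(425,170,500,260)
org=(hsv[...,0]<16)&(hsv[...,1]>200)&(hsv[...,2]>150)
rect(S&(H>.07),'scraper rib h>70')
rect(S&(H>.02)&(H<.06)|S&(H>.07),'scraper all',.038)
rect(S&(hsv[...,2]<70),'mat dark',.004)
rect(S&((hsv[...,2]<70)|(H>.02)),'mat all',.004)
C=roi(100,170,175,275)
rect(C&(H>.09),'case rib')
rect(C&(H>.065)&(H<.09)|C&(H>.09),'case top',.078)
B=roi(200,140,395,265)
rect(B&(hsv[...,0]>105)&(hsv[...,0]<125)&(hsv[...,1]>150),'patch',.06)
rect(B&(H>.05),'board+rim',.07)
rect(B&(u>325)&(hsv[...,1]<60),'tray',.045)
rect(B&(hsv[...,2]>120)&(hsv[...,1]<150)&(u<327)&(H>.06),'chip',.07)
for n,m in dict(tumbler=roi(420,115,468,165)&(H>.03),lantern=roi(150,110,205,165)&(H>.1),car=roi(275,90,325,140)&(hsv[...,1]<70)).items(): rect(m,n)
big=cv2.resize(p[110:290,90:500],None,fx=1.9,fy=1.9,interpolation=2)
cv2.imwrite('pics/crop.png',big[:,:,::-1])
```

```text
deck -0.0003642113122719337
scraper rib h>70 c 501.6 -407.4 size 89 28 long-axis deg 21.2 h 84.8
scraper all c 504.1 -414.8 size 150 48 long-axis deg 21.2 h 55.1
mat dark c 505.8 -407.0 size 186 88 long-axis deg 18.8 h 3.9
mat all c 506.0 -407.8 size 186 90 long-axis deg 18.8 h 6.8
case rib c 477.3 423.1 size 99 29 long-axis deg 5.1 h 110.3
case top c 477.6 422.9 size 178 96 long-axis deg 4.0 h 78.1
patch c 536.4 101.4 size 193 109 long-axis deg -1.8 h 60.9
board+rim c 537.0 91.0 size 300 240 long-axis deg 88.1 h 60.8
tray c 529.0 -127.6 size 248 135 long-axis deg -1.8 h 4.1
chip c 495.6 125.4 size 66 33 long-axis deg -22.5 h 69.4
chip c 599.6 7.6 size 75 38 long-axis deg -32.9 h 69.2
chip c 497.5 -14.0 size 93 31 long-axis deg -5.6 h 69.3
chip c 587.2 117.1 size 61 31 long-axis deg -58.9 h 69.7
tumbler c 705.1 -353.1 size 97 77 long-axis deg -45.1 h 58.3
lantern c 697.3 332.0 size 84 82 long-axis deg 2.5 h 111.0
car c 787.8 28.6 size 112 67 long-axis deg 44.8 h 2.0
```

View pics/crop.png

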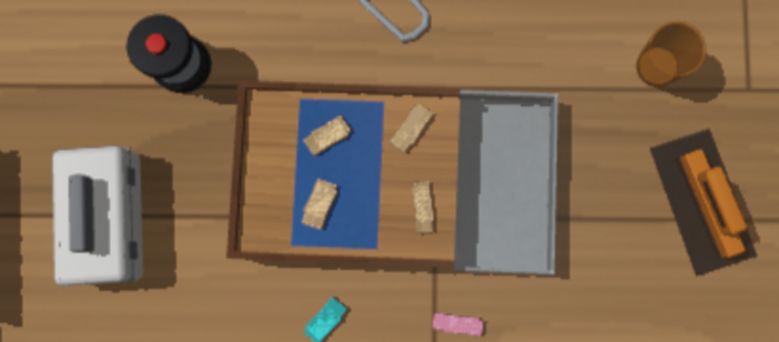

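The crop confirms the choices: the orange scraper block is on the black mat, the four pale chips are on the board, and the white case has its grey rib. Every measured size and height matches the description. Next I move above the scraper for a wrist view.

```bash
cat >> h.py <<'E'
def go(*targets,frm=None):
    "each target: x,y,z (mm), yaw deg (tool down) -> row shift in tool axes (cm), turn deg about tool z"
    s=bot.get_state()
    P,Q=(s['ee_pos'],R.from_euler('xyz',s['eef_rot'])) if frm is None else (np.array(frm[:3])/1e3,R.from_euler('xyz',[180,0,frm[3]],degrees=True))
    print('t',round(s['time_s'],2),'at',np.round(s['ee_pos']*1e3,1),'rpy',np.round(np.degrees(s['eef_rot']),2),'gap',round(s['finger_gap']*1e3,1),'F',np.round(s['ft_force'],1),'grip',round(s['gripper_force'],1))
    for x,y,z,w in targets:
        dp=Q.inv().apply(np.array([x,y,z])/1e3-P)*100
        dr=np.degrees((Q.inv()*R.from_euler('xyz',[180,0,w],degrees=True)).as_rotvec())
        print('row',np.round(dp,2),np.round(dr,2))
E
python3 -c "
from h import *
go((502,-409,270,20))"
```

```text
t 0.1 at [ 192.5 -672.6  213.3] rpy [-179.94   -0.     15.97] gap 91.5 F [0.2 0.7 0.9] grip 0.0
row [ 37.01 -16.83  -5.65] [-0.06 -0.   -4.03]
```

>>> {"fn": "arm_command", "kwargs": {
  "series": "12 -5.6 -5.65 0 0 -2 9.1; 24 -11 -5.65 0 0 -4 9.1; 37 -16.8 -5.65 0 0 -4 9.1; 37 -16.8 -5.65 0 0 -4 9.1; 37 -16.8 -5.65 0 0 -4 9.1; 37 -16.8 -5.65 0 0 -4 9.1; 37 -16.8 -5.65 0 0 -4 9.1; 37 -16.8 -5.65 0 0 -4 9.1; 37 -16.8 -5.65 0 0 -4 9.1; 37 -16.8 -5.65 0 0 -4 9.1"
}}

```text
time_s: 1.35
ee_pos: [0.5013, -0.4103, 0.2702]
eef_rot: [-3.141, 0.0, 0.347]
ft_force: [0.4, 0.2, 0.2]
finger_gap: 0.0908
gripper_force: 0.0
```

```bash
cat >> h.py <<'E'
def rect(m,h,c,P=None):
    "largest blob of mask -> min-area rectangle on plane z=h (mm)"
    m=cv2.morphologyEx(m.astype(np.uint8),cv2.MORPH_OPEN,np.ones((3,3)))
    cs,_=cv2.findContours(m,0,1);k=max(cs,key=cv2.contourArea)
    Q=ray(c,k[:,0,0],k[:,0,1],h)[:,:2].astype(np.float32)
    (x,y),(w,l),a=cv2.minAreaRect(Q*1000)
    if w<l: w,l,a=l,w,a+90
    return [round(t,1) for t in (x,y,w,l,(a+90)%180-90)], k[:,0].min(0),k[:,0].max(0)
E
python3 - <<'E'
from h import *
go()
p,d,c=snap('wrist','w1');print(c['xyz'],c['orientation'])
v,u=np.mgrid[0:400,0:640];W=pts(d,c,u,v);H=W[...,2]
g=(d>0)&(np.hypot(W[...,0]-.502,W[...,1]+.409)<.13)
top=np.median(H[g&(H>.075)&(H<.095)]);print('rib top',top)
print('rib',rect(g&(H>.08)&(H<.092),.086,c))
print('blk',rect(g&(H>.036)&(H<.092),.042,c))
hsv=cv2.cvtColor(p,cv2.COLOR_RGB2HSV)
print('mat',rect(g&((hsv[...,2]<75)|(H>.02)),.004,c))
E
```

```text
t 1.35 at [ 501.3 -410.3  270.2] rpy [-1.7998e+02  2.0000e-02  1.9910e+01] gap 90.8 F [0.4 0.2 0.2] grip 0.0
[ 0.57914571 -0.38123612  0.44069696] [-2.95201107e-01  4.10432530e-04 -1.22493378e+00]
rib top 0.08539844026019969
rib ([505.8, -406.9, 87.6, 23.6, 21.3], array([311, 128], dtype=int32), array([334, 209], dtype=int32))
blk ([505.2, -406.7, 148.1, 26.8, 20.5], array([310,  97], dtype=int32), array([334, 221], dtype=int32))
mat ([274.3, -483.7, 1037.1, 307.0, -70.2], array([  0, 222], dtype=int32), array([639, 399], dtype=int32))
```

View pics/w1.png

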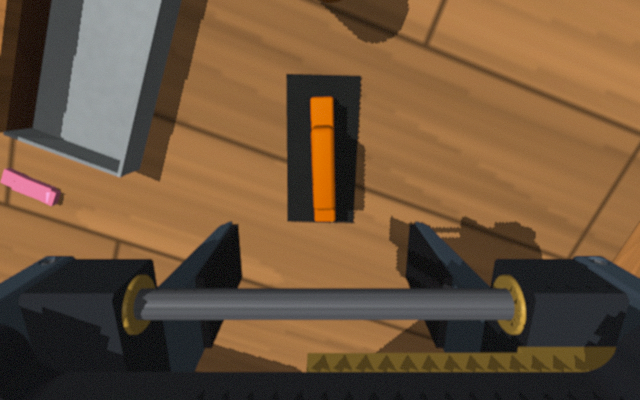

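The wrist view shows the mat at (288–361, 74–222) and the scraper rib along column ~322. That agrees with the top camera to about 3 mm, so I'll descend and grip.

Run:
```python
from h import *
p=cv2.imread('pics/w1.png');c=viewer.calibration('wrist')
m=np.zeros((400,640),bool);m[68:226,280:368]=1
hsv=cv2.cvtColor(p,cv2.COLOR_BGR2HSV)
print('mat',rect(m&((hsv[...,2]<70)|(hsv[...,1]>235)),.004,c))
go((505,-408,120,20.8),(505,-408,50,20.8))
```

```text
mat ([511.6, -408.7, 187.1, 100.0, 19.0], array([287,  75], dtype=int32), array([363, 221], dtype=int32))
t 1.4 at [ 501.3 -410.3  270.3] rpy [-1.7999e+02  1.0000e-02  1.9900e+01] gap 90.9 F [-0.3  0.3  0.6] grip 0.0
row [ 0.43 -0.09 15.03] [-0.01  0.01 -0.9 ]
row [ 0.43 -0.09 22.03] [-0.01  0.01 -0.9 ]
```

>>> {"fn": "arm_command", "kwargs": {
  "series": "0.4 -0.1 5 0 0 -0.9 9.1; 0.4 -0.1 10 0 0 -0.9 9.1; 0.4 -0.1 15 0 0 -0.9 9.1; 0.4 -0.1 18 0 0 -0.9 9.1; 0.4 -0.1 20.5 0 0 -0.9 9.1; 0.4 -0.1 22 0 0 -0.9 9.1; 0.4 -0.1 22 0 0 -0.9 9.1; 0.4 -0.1 22 0 0 -0.9 5; 0.4 -0.1 22 0 0 -0.9 3.2; 0.4 -0.1 22 0 0 -0.9 2; 0.4 -0.1 22 0 0 -0.9 2; 0.4 -0.1 22 0 0 -0.9 2; 0.4 -0.1 22 0 0 -0.9 2; 0.4 -0.1 22 0 0 -0.9 2; 0.4 -0.1 22 0 0 -0.9 2; 0.4 -0.1 22 0 0 -0.9 2",
  "newtons": 40
}}

```text
time_s: 3.4
ee_pos: [0.5055, -0.4073, 0.0503]
eef_rot: [-3.141, 0.0, 0.364]
ft_force: [0.1, -0.7, -1.7]
finger_gap: 0.0237
gripper_force: 40.0
```

```bash
python3 -c "
from h import *
go()
# shelf frame -> world
th=np.radians(-1.8);o=np.array([536.2,81.2]);M=np.array([[np.cos(th),-np.sin(th)],[np.sin(th),np.cos(th)]])
for q in [(-33,128),(-33,-128),(33,128),(33,-128),(0,20)]: print(q,o+M@np.array(q))
"
```

```text
t 3.4 at [ 505.5 -407.3   50.3] rpy [-179.99    0.     20.87] gap 23.7 F [ 0.1 -0.7 -1.7] grip 40.0
(-33, 128) [507.23686067 210.17339478]
(-33, -128) [499.19570635 -45.70028468]
(33, 128) [573.20429365 208.10028468]
(33, -128) [565.16313933 -47.77339478]
(0, 20) [536.82821518 101.19013121]
```

```bash
python3 -c "
from h import *
go((505.5,-407.3,190,20.87),(508.8,197,190,-1.8),(508.8,197,108,-1.8))"
```

```text
t 3.4 at [ 505.5 -407.3   50.3] rpy [-179.99    0.     20.87] gap 23.7 F [ 0.1 -0.7 -1.7] grip 40.0
row [  0.    -0.   -13.97] [-0.01  0.    0.  ]
row [ 21.84 -56.35 -13.96] [-1.000e-02  0.000e+00  2.267e+01]
row [ 21.84 -56.35  -5.76] [-1.000e-02  0.000e+00  2.267e+01]
```

>>> {"fn": "arm_command", "kwargs": {
  "series": "0 0 -3 0 0 0 2; 0 0 -7 0 0 0 2; 0 0 -11 0 0 0 2; 0 0 -14 0 0 0 2; 1 -3 -14 0 0 2 2; 3 -8 -14 0 0 4 2; 5 -13 -14 0 0 6 2; 7 -18 -14 0 0 8 2; 9 -23 -14 0 0 10 2; 11 -28 -14 0 0 12 2; 13 -33 -14 0 0 14 2; 15 -38 -14 0 0 16 2; 17 -43 -14 0 0 18 2; 19 -48 -14 0 0 20 2; 20.5 -52.5 -14 0 0 22 2; 21.8 -56.3 -14 0 0 22.7 2; 21.8 -56.3 -14 0 0 22.7 2; 21.8 -56.3 -14 0 0 22.7 2; 21.8 -56.3 -14 0 0 22.7 2; 21.8 -56.3 -14 0 0 22.7 2"
}}

```text
time_s: 5.9
ee_pos: [0.5087, 0.1956, 0.1905]
eef_rot: [3.142, -0.0, -0.033]
ft_force: [-0.1, -0.2, -1.9]
finger_gap: 0.0239
gripper_force: 40.0
```

Run:
```python
from h import *
go((508.8,197,112,-1.8),(508.8,197,107,-1.8))
p,d,c=snap('side','s2')
```

```text
t 5.9 at [508.7 195.6 190.5] rpy [180.    -0.    -1.89] gap 23.9 F [-0.1 -0.2 -1.9] grip 40.0
row [ 0.   -0.14  7.85] [ 0.   -0.   -0.09]
row [ 0.   -0.14  8.35] [ 0.   -0.   -0.09]
```

View pics/s2.png

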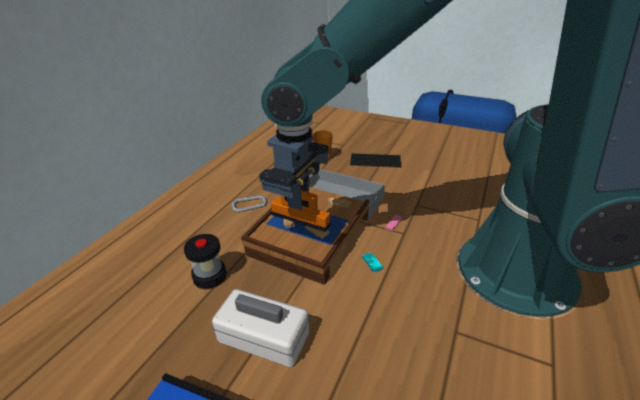

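The side view shows the scraper held upright above the board's closed half at (300,210). I'll lower it, check, then sweep lane 1.

>>> {"fn": "arm_command", "kwargs": {
  "series": "0 0 4 0 0 0 2; 0 0 7 0 0 0 2; 0 0 8.2 0 0 0 2; 0 0 8.2 0 0 0 2; 0 0 8.2 0 0 0 2"
}}

```text
time_s: 6.58
ee_pos: [0.5089, 0.1962, 0.1087]
eef_rot: [-3.141, -0.0, -0.032]
ft_force: [0.0, -0.6, -1.2]
finger_gap: 0.0235
gripper_force: 40.0
```

Run:
```python
from h import *
go((501.1,-48,108,-1.8))
```

```text
t 6.58 at [508.9 196.2 108.7] rpy [-1.7999e+02 -2.0000e-02 -1.8500e+00] gap 23.5 F [ 0.  -0.6 -1.2] grip 40.0
row [1.000e-02 2.444e+01 7.000e-02] [-0.01 -0.02 -0.05]
```

>>> {"fn": "arm_command", "kwargs": {
  "series": "0 0.7 0.07 0 0 0 2; 0 2 0.07 0 0 0 2; 0 3.5 0.07 0 0 0 2; 0 5 0.07 0 0 0 2; 0 6.5 0.07 0 0 0 2; 0 8 0.07 0 0 0 2; 0 9.5 0.07 0 0 0 2; 0 11 0.07 0 0 0 2; 0 12.5 0.07 0 0 0 2; 0 14 0.07 0 0 0 2; 0 15.5 0.07 0 0 0 2; 0 17 0.07 0 0 0 2; 0 18.5 0.07 0 0 0 2; 0 20 0.07 0 0 0 2; 0 21.2 0.07 0 0 0 2; 0 22.4 0.07 0 0 0 2; 0 23.4 0.07 0 0 0 2; 0 24.4 0.07 0 0 0 2; 0 24.8 0.07 0 0 0 2; 0 24.8 0.07 0 0 0 2"
}}

```text
time_s: 9.07
ee_pos: [0.5012, -0.0522, 0.1085]
eef_rot: [3.141, -0.001, -0.032]
ft_force: [-0.3, -0.7, 7.2]
finger_gap: 0.0237
gripper_force: 40.0
```

Run:
```python
from h import *
go((501,-48,170,-1.8),(570.8,195,170,-1.8),(570.8,195,108,-1.8))
p,d,c=snap('top','t3')
cv2.imwrite('pics/t3c.png',cv2.resize(p[130:270,190:400],None,fx=2.5,fy=2.5)[:,:,::-1])
```

```text
t 9.07 at [501.2 -52.2 108.5] rpy [ 1.7999e+02 -8.0000e-02 -1.8600e+00] gap 23.7 F [-0.3 -0.7  7.2] grip 40.0
row [-0.02 -0.42 -6.15] [ 0.01 -0.08 -0.06]
row [  6.17 -24.93  -6.15] [ 0.01 -0.08 -0.06]
row [  6.16 -24.93   0.05] [ 0.01 -0.08 -0.06]
```

View pics/t3c.png

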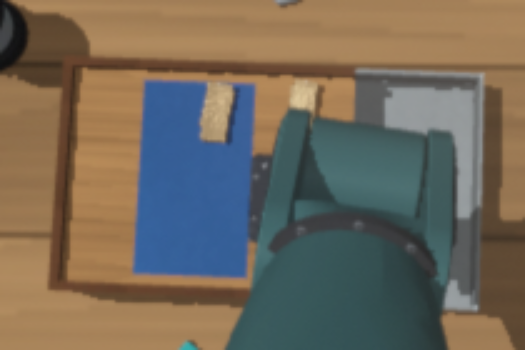

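Two chips remain in the far lane at crop (217,112) and (303,95). I'll lift, return and sweep lane 2.

>>> {"fn": "arm_command", "kwargs": {
  "series": "0 0 -2.5 0 0 0 2; 0 0 -6 0 0 0 2; 0 -2 -6.2 0 0 0 2; 1 -6 -6.2 0 0 0 2; 2.5 -11 -6.2 0 0 0 2; 4 -16 -6.2 0 0 0 2; 5.3 -21 -6.2 0 0 0 2; 6.2 -25 -6.2 0 0 0 2; 6.2 -25 -6.2 0 0 0 2; 6.2 -25 -6.2 0 0 0 2; 6.2 -25 -3 0 0 0 2; 6.2 -25 -1 0 0 0 2; 6.2 -25 0 0 0 0 2; 6.2 -25 0 0 0 0 2; 6.2 -25 0 0 0 0 2"
}}

```text
time_s: 11.0
ee_pos: [0.571, 0.1963, 0.1081]
eef_rot: [-3.141, -0.001, -0.032]
ft_force: [0.1, -0.4, -2.3]
finger_gap: 0.0241
gripper_force: 40.0
```

Run:
```python
from h import *
go((570.8,195,108,-1.8),(563.1,-52,108,-1.8))
p,d,c=snap('top','t4')
cv2.imwrite('pics/t4c.png',cv2.resize(p[130:270,190:400],None,fx=2.5,fy=2.5)[:,:,::-1])
```

```text
t 11.0 at [571.  196.3 108.1] rpy [-1.7999e+02 -3.0000e-02 -1.8400e+00] gap 24.1 F [ 0.1 -0.4 -2.3] grip 40.0
row [-0.01  0.13  0.01] [-0.01 -0.03 -0.04]
row [1.000e-02 2.484e+01 0.000e+00] [-0.01 -0.03 -0.04]
```

View pics/t4c.png

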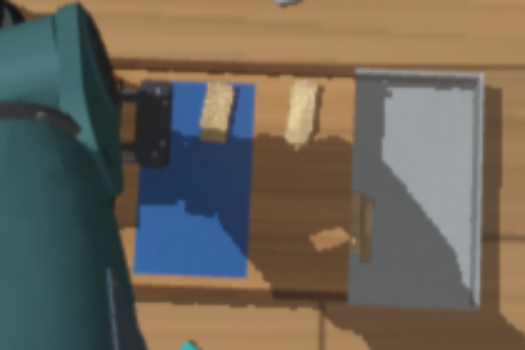

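The two far-lane chips are still there at crop (217,112) and (303,112). Something also remains near the open edge at (328,238), and one chip is in the tray at (363,228). I'll sweep lane 2 now and recheck that spot afterwards.

>>> {"fn": "arm_command", "kwargs": {
  "series": "0 0.7 0 0 0 0 2; 0 2 0 0 0 0 2; 0 3.5 0 0 0 0 2; 0 5 0 0 0 0 2; 0 6.5 0 0 0 0 2; 0 8 0 0 0 0 2; 0 9.5 0 0 0 0 2; 0 11 0 0 0 0 2; 0 12.5 0 0 0 0 2; 0 14 0 0 0 0 2; 0 15.5 0 0 0 0 2; 0 17 0 0 0 0 2; 0 18.5 0 0 0 0 2; 0 20 0 0 0 0 2; 0 21.2 0 0 0 0 2; 0 22.4 0 0 0 0 2; 0 23.4 0 0 0 0 2; 0 24.4 0 0 0 0 2; 0 25.2 0 0 0 0 2; 0 25.2 0 0 0 0 2"
}}

```text
time_s: 13.55
ee_pos: [0.5626, -0.0559, 0.1077]
eef_rot: [3.142, 0.0, -0.032]
ft_force: [0.3, 0.8, -2.0]
finger_gap: 0.0235
gripper_force: 40.0
```

```bash
python3 -c "
from h import *
go((501,190,190,-1.8))"
```

```text
t 13.55 at [562.6 -55.9 107.7] rpy [180.     0.    -1.86] gap 23.5 F [ 0.3  0.8 -2. ] grip 40.0
row [ -6.95 -24.38  -8.23] [ 0.    0.   -0.06]
```

Now I'll go up and back so the top camera sees the board's edge.

>>> {"fn": "arm_command", "kwargs": {
  "series": "0 0 -3 0 0 0 2; 0 0 -7 0 0 0 2; -1 -4 -8.2 0 0 0 2; -2.5 -9 -8.2 0 0 0 2; -4 -14 -8.2 0 0 0 2; -5.5 -19 -8.2 0 0 0 2; -6.5 -23 -8.2 0 0 0 2; -6.9 -24.4 -8.2 0 0 0 2; -6.9 -24.4 -8.2 0 0 0 2; -6.9 -24.4 -8.2 0 0 0 2"
}}

```text
time_s: 14.8
ee_pos: [0.5016, 0.1899, 0.1897]
eef_rot: [3.141, 0.0, -0.032]
ft_force: [0.6, -0.0, -2.3]
finger_gap: 0.024
gripper_force: 40.0
```

Run:
```python
from h import *
p,d,c=snap('top')
q,_,_=snap('side')
a=cv2.resize(p[140:270,250:400],None,fx=3,fy=3);b=cv2.resize(q[160:270,230:400],None,fx=2.6,fy=2.6)
b=cv2.resize(b,(int(b.shape[1]*a.shape[0]/b.shape[0])*2//3,a.shape[0]*2//3)); o=np.zeros((a.shape[0],a.shape[1]+b.shape[1],3),np.uint8)
o[:,:a.shape[1]]=a;o[:b.shape[0],a.shape[1]:]=b
if o.shape[1]>800:o=o[:,:800]
cv2.imwrite('pics/t5.png',o[:,:,::-1])
hsv=cv2.cvtColor(p,cv2.COLOR_RGB2HSV);v,u=np.mgrid[0:400,0:640];W=pts(d,c,u,v);H=W[...,2]
M=np.array([[np.cos(-.0314),-np.sin(-.0314)],[np.sin(-.0314),np.cos(-.0314)]])
S=(W[...,:2]*1000-[536.2,81.2])@M
m=(abs(S[...,0])<105)&(S[...,1]>-270)&(S[...,1]<0)
for nm,k in {'board>64':m&(S[...,1]>-150)&(H>.064)&(H<.1),'tray>9':m&(S[...,1]<-145)&(H>.009)&(H<.1)}.items():
    n,l,st,ce=cv2.connectedComponentsWithStats(k.astype(np.uint8))
    for i in range(1,n):
        if st[i,4]>8: print(nm,st[i],'shelf',np.round(S[l==i].mean(0)),'ext',np.round(S[l==i].min(0)),np.round(S[l==i].max(0)),'H',np.round(np.percentile(H[l==i],[5,50,95])*1e3))
```

```text
tray>9 [377 167   5  81 191] shelf [  -2. -269.] ext [-104. -270.] [ 105. -266.] H [12. 31. 47.]
tray>9 [333 168  16  24 337] shelf [  72. -166.] ext [  41. -185.] [ 104. -145.] H [12. 22. 27.]
tray>9 [333 207   6  28 152] shelf [ -40. -154.] ext [ -75. -161.] [  -6. -145.] H [23. 31. 58.]
```

View pics/t5.png

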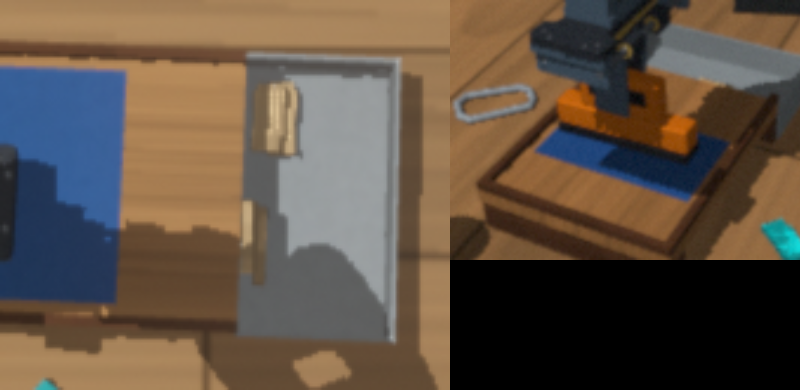

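The board top is clear. The bright patch near the edge was sunlight between shadows. The tray holds a pair at (275,118) and two pieces at (248–258, 240). I'll check that this second pair has dropped below the edge.

Run:
```python
from h import *
p,d,c=snap('top')
v,u=np.mgrid[204:238:3,324:346];W=pts(d,c,u,v)
print((W[...,2]*1000).round().astype(int))
print((W[...,1]*1000).round().astype(int)[5])
go((505.5,-407.3,190,20))
```

```text
[[  58   57   59   59   60   60   61    0    5    3    2    4    4    4
     5    4    1    1    2    6    2    7]
 [  60   64   59   59   62   59   57   60   53   58   58   47    0   10
     5    5    3    3    2    1    8    4]
 [  61   59   60   64   61   57   56   55   58   58   54   45   30   24
    27    3    6    7    7    1    7    3]
 [  60   62   58   60   59   61   55   60   59   56   50   39   28   26
    30    1    4    3    5    6    2    5]
 [  61   61   58   58   57   59   54   53   56   56   53   36   27   24
    29    8    5    5    2    9    3    2]
 [  58   61   56   63   65   62   54   59   53   58   48   40   27   27
    29    3    2    3    0    4    6    4]
 [  61   61   61   61   59   58   58   58   59   60 1140   39   28   29
    26    3    5    7    6    6    6    4]
 [  61   58   58   61   58   59   52   52   53   56   50   34   27   29
    24    2    5    5    3    3    5    4]
 [  60   65   59   60   60   60   52   57   53   54   48   38   28   24
    28    3   -1    5    6    3    2    4]
 [  63   61   58   58   60   60   -1    4    6    6   20   28   27   32
     5    8    4    3    6    5    2    5]
 [  62   58   58   62   60   58    3    4    4    3   20   29   26   31
     3    2    4    2    4    5    5    5]
 [  61   65   61   58   62    3    5    2    2    7    3    4    6    3
     7    5    5    6    4   -1    1    1]]
[-41 -43 -46 -48 -51 -54 -56 -59 -61 -64 -67 -70 -73 -76 -78 -82 -85 -87
 -90 -93 -95 -98]
t 14.95 at [501.7 189.8 189.7] rpy [180.     0.    -1.89] gap 23.8 F [ 0.3  0.3 -2.5] grip 40.0
row [ 2.350e+00  5.966e+01 -2.000e-02] [  0.     0.   -21.89]
```

The board is clear, but one chip leans against the board wall with its top at about 55 mm, resting on another chip. I'll ease it down with the scraper foot so it lies properly in the tray.

```bash
python3 -c "
from h import *
go((496,-76.5,190,-1.8),(496,-76.5,110,-1.8),(496,-76.5,86,-1.8))"
```

```text
t 14.95 at [501.7 189.8 189.7] rpy [180.     0.    -1.89] gap 23.8 F [ 0.3  0.3 -2.5] grip 40.0
row [ 0.31 26.63 -0.03] [ 0.    0.   -0.09]
row [ 0.31 26.63  7.97] [ 0.    0.   -0.09]
row [ 0.31 26.63 10.37] [ 0.    0.   -0.09]
```

>>> {"fn": "arm_command", "kwargs": {
  "series": "0 3 0 0 0 0 2; 0 8 0 0 0 0 2; 0 13 0 0 0 0 2; 0.3 18 0 0 0 0 2; 0.3 23 0 0 0 0 2; 0.3 26.6 0 0 0 0 2; 0.3 26.6 0 0 0 0 2; 0.3 26.6 3 0 0 0 2; 0.3 26.6 6 0 0 0 2; 0.3 26.6 7.5 0 0 0 2; 0.3 26.6 8 0 0 0 2; 0.3 26.6 8.4 0 0 0 2; 0.3 26.6 8.8 0 0 0 2"
}}

```text
time_s: 16.58
ee_pos: [0.4965, -0.0754, 0.1023]
eef_rot: [3.141, -0.001, -0.032]
ft_force: [0.9, -0.0, -2.1]
finger_gap: 0.0238
gripper_force: 40.0
```

```bash
python3 -c "
from h import *
go()"
```

```text
t 16.57 at [496.5 -75.4 102.3] rpy [ 1.7999e+02 -7.0000e-02 -1.8200e+00] gap 23.8 F [ 0.9 -0.  -2.1] grip 40.0
```

>>> {"fn": "arm_command", "kwargs": {
  "series": "0 0 0.3 0 0 0 2; 0 0 0.6 0 0 0 2; 0 0 0.9 0 0 0 2; 0 0 0.9 0 0 0 2"
}}

```text
time_s: 17.08
ee_pos: [0.4957, -0.0753, 0.0925]
eef_rot: [-3.142, 0.001, -0.032]
ft_force: [0.8, 0.1, -1.7]
finger_gap: 0.0244
gripper_force: 40.0
```

>>> {"fn": "arm_command", "kwargs": {
  "series": "0 0 0.2 0 0 0 2; 0 0 0.4 0 0 0 2; 0 0 0.6 0 0 0 2; 0 0 0.6 0 0 0 2"
}}

```text
time_s: 17.58
ee_pos: [0.4959, -0.0753, 0.0866]
eef_rot: [-3.142, 0.0, -0.032]
ft_force: [-0.7, 0.7, -1.9]
finger_gap: 0.024
gripper_force: 40.0
```

>>> {"fn": "arm_command", "kwargs": {
  "series": "0 0 -3 0 0 0 2; 0 0 -7 0 0 0 2; 0 0 -10.4 0 0 0 2; 0 2 -10.4 0 0 -1 2; 0 7 -10.4 0 0 -2 2; 0 12 -10.4 0 0 -4 2; 0 17 -10.4 0 0 -6 2; 0 22 -10.4 0 0 -8 2; 0 25 -10.4 0 0 -8 2; 0 25 -10.4 0 0 -8 2; 0 25 -10.4 0 0 -8 2"
}}

```text
time_s: 18.95
ee_pos: [0.4878, -0.3247, 0.1905]
eef_rot: [-3.141, 0.0, 0.108]
ft_force: [0.1, 0.8, -1.8]
finger_gap: 0.0235
gripper_force: 40.0
```

Run:
```python
from h import *
p,d,c=snap('top','t6')
v,u=np.mgrid[204:240:3,324:346];W=pts(d,c,u,v)
print((W[...,2]*1000).round().astype(int))
go((505.5,-407.3,190,20))
cv2.imwrite('pics/t6c.png',cv2.resize(p[145:255,315:395],None,fx=5,fy=5,interpolation=2)[:,:,::-1])
```

```text
[[  62   56   60   58   59   61   57    2    6    7    4    6    1    2
     3    4    1    4    5    6    5    5]
 [  57   58   61   58   58   57   60    2   30   30   29   34    6    3
     5    6    8    6    7    2    3    5]
 [  61   57   60   61   59   63    2    8   37   35   33   33    5    3
     0    5   15   11   11   13   12   12]
 [  58   60   61   60   57   59    5   10   31   33   36   37    2    3
     3    2   14   14   11   16   13   17]
 [  59   58   58   58   59   61    3   13   37   32   36   35    6    8
     3    6   13   14   13   13   14   14]
 [  61   57   56   54   60   58    4   16   36   31   34   33    4    2
     2   -1   17   16   12   11   11   11]
 [  59   62   61   58   61   59    7   23   34   35   33   36    2    7
     2   11   10   10   12   15   14   13]
 [  60   61   60   56   56   61    5   20   34   36   32   33    3    2
     4   16   13   15   18   16   15   15]
 [  61   59   60   60   61   59    3   21   34   35   35   39    2    3
     4   15   13   15   15   14   14   13]
 [  58   56   61   56   59   61    4    3   12   12    7    7    0    7
     4    0   14   13   14   17   13   11]
 [  61   60   60   60   60   64    6    4    5    5    4    7   -1    6
     5    2    9   10   15   15   12 1140]
 [  59   59   57   62   60    3    4    5    5    1    4    0    3    5
     6    7    4    5    4    3    5    4]]
t 19.0 at [ 487.9 -324.5  190.6] rpy [-1.7998e+02  2.0000e-02  6.2000e+00] gap 23.9 F [-0.  -0.7 -2.5] grip 40.0
row [0.86 8.42 0.06] [-2.00e-02  1.00e-02 -1.38e+01]
```

View pics/t6c.png

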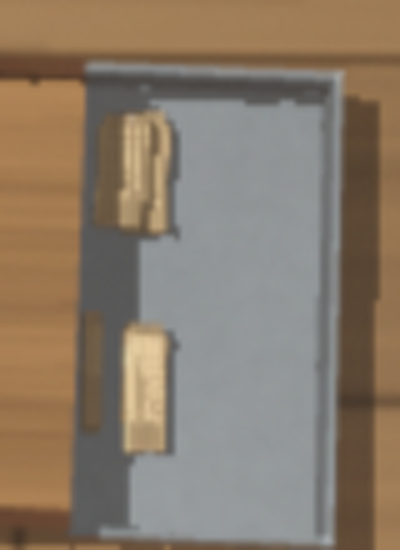

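All four chips are now in the tray: an overlapping pair at (135,170), one on edge at (92,370) and one flat at (147,390). Next I return the scraper to its mat.

```bash
python3 -c "
from h import *
go((507,-407.6,190,19.3),(507,-407.6,51,19.3))"
```

```text
t 19.0 at [ 487.9 -324.5  190.6] rpy [-1.7998e+02  2.0000e-02  6.2000e+00] gap 23.9 F [-0.  -0.7 -2.5] grip 40.0
row [1.01 8.47 0.06] [-2.00e-02  1.00e-02 -1.31e+01]
row [ 1.01  8.48 13.96] [-2.00e-02  1.00e-02 -1.31e+01]
```

>>> {"fn": "arm_command", "kwargs": {
  "series": "0.3 3 0 0 0 -5 2; 0.7 6 0 0 0 -10 2; 1 8.5 0 0 0 -13.1 2; 1 8.5 0 0 0 -13.1 2; 1 8.5 4 0 0 -13.1 2; 1 8.5 8 0 0 -13.1 2; 1 8.5 11 0 0 -13.1 2; 1 8.5 12.5 0 0 -13.1 2; 1 8.5 13.3 0 0 -13.1 2; 1 8.5 13.7 0 0 -13.1 2; 1 8.5 13.9 0 0 -13.1 2; 1 8.5 13.9 0 0 -13.1 2; 1 8.5 13.9 0 0 -13.1 2"
}}

```text
time_s: 20.62
ee_pos: [0.5073, -0.4089, 0.0522]
eef_rot: [3.141, -0.0, 0.336]
ft_force: [0.8, -0.0, -1.7]
finger_gap: 0.0237
gripper_force: 40.0
```

```bash
python3 -c "
from h import *
go((507,-407.6,50.3,19.3))"
```

```text
t 20.62 at [ 507.3 -408.9   52.2] rpy [ 1.7997e+02 -2.0000e-02  1.9270e+01] gap 23.7 F [ 0.8 -0.  -1.7] grip 40.0
row [ 0.02 -0.13  0.19] [ 0.03 -0.02 -0.03]
```

Nearly down. I'll lower it gently to contact.

>>> {"fn": "arm_command", "kwargs": {
  "series": "0 -0.1 0.08 0 0 0 2; 0 -0.1 0.16 0 0 0 2; 0 -0.1 0.22 0 0 0 2; 0 -0.1 0.22 0 0 0 2"
}}

```text
time_s: 21.12
ee_pos: [0.5067, -0.4078, 0.05]
eef_rot: [-3.141, 0.0, 0.337]
ft_force: [-3.7, 1.6, 6.9]
finger_gap: 0.0238
gripper_force: 40.0
```

>>> {"fn": "arm_command", "kwargs": {
  "series": "0 0 0 0 0 0 3; 0 0 0 0 0 0 4.5; 0 0 0 0 0 0 6.5; 0 0 0 0 0 0 8.5; 0 0 0 0 0 0 9.1; 0 0 0 0 0 0 9.1; 0 0 -4 0 0 0 9.1; 0 0 -9 0 0 0 9.1; 0 0 -14 0 0 0 9.1; 0 0 -19 0 0 0 9.1; 0 0 -22 0 0 0 9.1; 0 0 -22 0 0 0 9.1; 0 0 -22 0 0 0 9.1"
}}

```text
time_s: 22.75
ee_pos: [0.5064, -0.4074, 0.2686]
eef_rot: [-3.141, 0.0, 0.336]
ft_force: [-0.0, 0.5, -0.1]
finger_gap: 0.0913
gripper_force: 0.0
```

Run:
```python
from h import *
p,d,c=snap('wrist','w7')
v,u=np.mgrid[0:400,0:640];W=pts(d,c,u,v);H=W[...,2]
g=(d>0)&(np.hypot(W[...,0]-.507,W[...,1]+.408)<.13)&(v<226)
print('rib',rect(g&(H>.08)&(H<.092),.086,c)); print('blk',rect(g&(H>.036)&(H<.092),.042,c))
m=np.zeros((400,640),bool);m[68:226,275:372]=1
hsv=cv2.cvtColor(p,cv2.COLOR_RGB2HSV)
print('mat',rect(m&((hsv[...,2]<70)|(hsv[...,1]>235)),.004,c))
go((479,422,270,4.5))
```

```text
rib ([504.4, -407.4, 87.9, 23.2, 19.7], array([313, 135], dtype=int32), array([335, 216], dtype=int32))
blk ([504.9, -407.0, 145.3, 26.4, 19.7], array([313, 104], dtype=int32), array([335, 225], dtype=int32))
mat ([511.6, -408.2, 186.8, 99.6, 19.2], array([287,  80], dtype=int32), array([364, 225], dtype=int32))
t 22.8 at [ 506.2 -407.3  268.2] rpy [-1.7991e+02  5.0000e-02  1.9270e+01] gap 91.1 F [ 0.1  0.1 -0. ] grip 0.0
row [ 24.8  -79.18  -0.08] [-0.08  0.06 14.77]
```

The scraper is back upright, within about 1° of the mat's direction. Next is the case.

>>> {"fn": "arm_command", "kwargs": {
  "series": "1.2 -4 0 0 0 1 9.1; 2.8 -9 0 0 0 2 9.1; 4.4 -14 0 0 0 3 9.1; 6 -19 0 0 0 4 9.1; 7.5 -24 0 0 0 5 9.1; 9 -29 0 0 0 6 9.1; 10.7 -34 0 0 0 7 9.1; 12.2 -39 0 0 0 8 9.1; 13.8 -44 0 0 0 9 9.1; 15.4 -49 0 0 0 10 9.1; 17 -54 0 0 0 11 9.1; 18.5 -59 0 0 0 12 9.1; 20 -64 0 0 0 13 9.1; 21.6 -69 0 0 0 14 9.1; 23.2 -74 0 0 0 14.8 9.1; 24.8 -79.2 0 0 0 14.8 9.1; 24.8 -79.2 0 0 0 14.8 9.1; 24.8 -79.2 0 0 0 14.8 9.1; 24.8 -79.2 0 0 0 14.8 9.1; 24.8 -79.2 0 0 0 14.8 9.1"
}}

```text
time_s: 25.3
ee_pos: [0.4796, 0.4209, 0.2696]
eef_rot: [3.142, 0.0, 0.077]
ft_force: [0.6, -1.3, 0.2]
finger_gap: 0.0907
gripper_force: 0.0
```

Run:
```python
from h import *
p,d,c=snap('wrist','w8')
v,u=np.mgrid[0:400,0:640];W=pts(d,c,u,v);H=W[...,2]
g=(d>0)&(np.hypot(W[...,0]-.478,W[...,1]-.423)<.13)
print('rib',rect(g&(H>.105)&(H<.118),.112,c),'n',np.median(H[g&(H>.105)&(H<.118)]))
print('case',rect(g&(H>.07)&(H<.118),.078,c))
go((478,423,76,4.3))
```

```text
rib ([481.7, 431.6, 97.0, 21.5, 4.7], array([303, 128], dtype=int32), array([325, 224], dtype=int32)) n 0.11136556961610217
case ([482.3, 431.7, 174.2, 91.2, 4.5], array([270,  85], dtype=int32), array([358, 244], dtype=int32))
t 25.35 at [479.6 421.1 269.7] rpy [-1.80e+02 -1.00e-02  4.42e+00] gap 90.8 F [ 1.  -0.4  0. ] grip 0.0
row [-0.15 -0.2  19.37] [-0.   -0.01  0.12]
```

The wrist view is closer and proved accurate on the scraper. It puts the rib at (482, 431.5), about 5 mm off the oblique top-camera estimate. I'll check the patch from the wrist too before gripping.

>>> {"fn": "arm_command", "kwargs": {
  "series": "0 4 0 0 0 0 9.1; 0 9 0 0 0 1 9.1; -1 14 0 0 0 2 9.1; -1 19 0 0 0 3 9.1; -2 24 0 0 0 4 9.1; -2 29 0 0 0 5 9.1; -2 32 0 0 0 6 9.1; -2 32 0 0 0 6 9.1; -2 32 0 0 0 6 9.1; -2 32 0 0 0 6 9.1"
}}

```text
time_s: 26.6
ee_pos: [0.4844, 0.1019, 0.2695]
eef_rot: [-3.141, 0.0, -0.026]
ft_force: [-0.0, 0.9, -0.6]
finger_gap: 0.091
gripper_force: 0.0
```

Run:
```python
from h import *
p,d,c=snap('wrist','w9')
hsv=cv2.cvtColor(p,cv2.COLOR_RGB2HSV)
v,u=np.mgrid[0:400,0:640];W=pts(d,c,u,v)
m=(hsv[...,0]>105)&(hsv[...,0]<125)&(hsv[...,1]>140)&(v<235)&(np.hypot(W[...,0]-.537,W[...,1]-.101)<.14)&(abs(W[...,2]-.06)<.02)
print('h',np.median(W[...,2][m]));print(rect(m,.06,c))
go((482,431.5,180,4.5),(482,431.5,86,4.5))
```

```text
h 0.0605422334715886
([539.8, 104.6, 197.3, 112.9, -1.9], array([265,  19], dtype=int32), array([377, 206], dtype=int32))
t 26.65 at [484.4 101.9 269.5] rpy [-180.      0.     -1.46] gap 91.0 F [ 0.3 -0.2  0.3] grip 0.0
row [ -1.08 -32.95   8.95] [-0.    0.   -5.96]
row [ -1.08 -32.95  18.35] [-0.    0.   -5.96]
```

>>> {"fn": "arm_command", "kwargs": {
  "series": "0 -4 0 0 0 -1 9.1; -0.2 -9 0 0 0 -2 9.1; -0.4 -14 1 0 0 -3 9.1; -0.6 -19 2 0 0 -4 9.1; -0.8 -24 3 0 0 -5 9.1; -1 -29 5 0 0 -6 9.1; -1.1 -33 7 0 0 -6 9.1; -1.1 -33 9 0 0 -6 9.1; -1.1 -33 9 0 0 -6 9.1; -1.1 -33 12 0 0 -6 9.1; -1.1 -33 15 0 0 -6 9.1; -1.1 -33 17.5 0 0 -6 9.1; -1.1 -33 18.6 0 0 -6 9.1; -1.1 -33 18.6 0 0 -6 9.1; -1.1 -33 18.6 0 0 -6 9.1"
}}

```text
time_s: 28.52
ee_pos: [0.4829, 0.4316, 0.0848]
eef_rot: [-3.141, -0.001, 0.078]
ft_force: [-0.1, -0.0, -0.0]
finger_gap: 0.0909
gripper_force: 0.0
```

```bash
python3 -c "
from h import *
go((482,431.5,83,4.5))"
```

```text
t 28.52 at [482.9 431.6  84.8] rpy [-1.7995e+02 -8.0000e-02  4.4600e+00] gap 90.9 F [-0.1 -0.  -0. ] grip 0.0
row [-0.09  0.01  0.18] [-0.05 -0.08 -0.04]
```

>>> {"fn": "arm_command", "kwargs": {
  "series": "0 0 0.1 0 0 0 6; 0 0 0.1 0 0 0 4; 0 0 0.1 0 0 0 2.8; 0 0 0.1 0 0 0 1.8; 0 0 0.1 0 0 0 1.8; 0 0 0.1 0 0 0 1.8; 0 0 0.1 0 0 0 1.8; 0 0 0.1 0 0 0 1.8; 0 0 0.1 0 0 0 1.8",
  "newtons": 45
}}

```text
time_s: 29.65
ee_pos: [0.4821, 0.4313, 0.0824]
eef_rot: [3.141, 0.0, 0.078]
ft_force: [-0.0, -1.0, -1.1]
finger_gap: 0.0219
gripper_force: 45.0
```

```bash
python3 -c "
from h import *
go((482.9,431.6,220,4.5),(540.7,104.6,220,-1.8),(540.7,104.6,150,-1.8))"
```

```text
t 29.65 at [482.1 431.3  82.4] rpy [1.7999e+02 1.0000e-02 4.4700e+00] gap 21.9 F [-0.  -1.  -1.1] grip 45.0
row [  0.07  -0.03 -13.76] [ 0.01  0.01 -0.03]
row [  3.29  33.02 -13.76] [0.01 0.01 6.27]
row [ 3.29 33.02 -6.76] [0.01 0.01 6.27]
```

>>> {"fn": "arm_command", "kwargs": {
  "series": "0 0 -1 0 0 0 1.8; 0 0 -3 0 0 0 1.8; 0 0 -6 0 0 0 1.8; 0 0 -9 0 0 0 1.8; 0 0 -12 0 0 0 1.8; 0 0 -13.8 0 0 0 1.8; 0 2 -13.8 0 0 0 1.8; 0.4 5 -13.8 0 0 1 1.8; 0.9 9 -13.8 0 0 2 1.8; 1.3 13 -13.8 0 0 3 1.8; 1.7 17 -13.8 0 0 4 1.8; 2.1 21 -13.8 0 0 5 1.8; 2.5 25 -13.8 0 0 6 1.8; 2.9 29 -13.8 0 0 6.3 1.8; 3.1 31.5 -13.8 0 0 6.3 1.8; 3.2 33 -13.8 0 0 6.3 1.8; 3.2 33 -13.8 0 0 6.3 1.8; 3.2 33 -13.8 0 0 6.3 1.8; 3.2 33 -13.8 0 0 6.3 1.8"
}}

```text
time_s: 32.02
ee_pos: [0.5397, 0.1055, 0.2204]
eef_rot: [-3.142, 0.0, -0.031]
ft_force: [-0.2, -0.2, -3.8]
finger_gap: 0.0217
gripper_force: 45.0
```

Run:
```python
from h import *
p,d,c=snap('side','s10')
go((540,104.6,148,-1.8),(540,104.6,142.4,-1.8))
```

```text
t 32.08 at [539.7 105.5 220.5] rpy [-1.80e+02  1.00e-02 -1.78e+00] gap 21.4 F [-0.5 -0.1 -2.1] grip 45.0
row [0.03 0.09 7.25] [-0.    0.01  0.02]
row [0.03 0.09 7.81] [-0.    0.01  0.02]
```

>>> {"fn": "arm_command", "kwargs": {
  "series": "0 0.05 2 0 0 0 1.8; 0 0.05 4.5 0 0 0 1.8; 0 0.05 6.2 0 0 0 1.8; 0 0.05 7 0 0 0 1.8; 0 0.05 7.3 0 0 0 1.8; 0 0.05 7.5 0 0 0 1.8; 0 0.05 7.6 0 0 0 1.8; 0 0.05 7.6 0 0 0 1.8"
}}

```text
time_s: 33.08
ee_pos: [0.54, 0.1044, 0.1448]
eef_rot: [-3.142, -0.0, -0.032]
ft_force: [-0.8, 0.7, -2.2]
finger_gap: 0.0218
gripper_force: 45.0
```

>>> {"fn": "arm_command", "kwargs": {
  "series": "0 0 0.07 0 0 0 1.8; 0 0 0.14 0 0 0 1.8; 0 0 0.2 0 0 0 1.8; 0 0 0.2 0 0 0 1.8"
}}

```text
time_s: 33.58
ee_pos: [0.5398, 0.1044, 0.1425]
eef_rot: [-3.142, 0.0, -0.032]
ft_force: [-0.4, -0.7, -2.7]
finger_gap: 0.0218
gripper_force: 45.0
```

>>> {"fn": "arm_command", "kwargs": {
  "series": "0 0 0.07 0 0 0 1.8; 0 0 0.12 0 0 0 1.8; 0 0 0.12 0 0 0 1.8"
}}

```text
time_s: 33.95
ee_pos: [0.5399, 0.1042, 0.1423]
eef_rot: [3.141, 0.0, -0.032]
ft_force: [-8.4, -4.2, 14.5]
finger_gap: 0.0217
gripper_force: 45.0
```

The case is down. I'll release it, lift off and check.

>>> {"fn": "arm_command", "kwargs": {
  "series": "0 0 -0.05 0 0 0 1.8; 0 0 -0.05 0 0 0 3; 0 0 -0.05 0 0 0 5; 0 0 -0.05 0 0 0 7; 0 0 -0.05 0 0 0 9.1; 0 0 -0.05 0 0 0 9.1; 0 0 -3 0 0 0 9.1; 0 0 -7 0 0 0 9.1; 0 0 -12 0 0 0 9.1; 0 0 -17 0 0 0 9.1; 0 0 -22 0 0 0 9.1; 0 0 -22 0 0 0 9.1; 0 0 -22 0 0 0 9.1"
}}

```text
time_s: 35.58
ee_pos: [0.5395, 0.1043, 0.3607]
eef_rot: [3.142, 0.001, -0.032]
ft_force: [0.2, 1.2, -0.4]
finger_gap: 0.0909
gripper_force: 0.0
```

Run:
```python
from h import *
p,d,c=snap('wrist','w11')
hsv=cv2.cvtColor(p,cv2.COLOR_RGB2HSV)
v,u=np.mgrid[0:400,0:640];W=pts(d,c,u,v);H=W[...,2]
g=(d>0)&(np.hypot(W[...,0]-.54,W[...,1]-.104)<.14)
print('rib',rect(g&(H>.165)&(H<.18),.172,c));print('case',rect(g&(H>.13)&(H<.18),.138,c),np.median(H[g&(H>.13)&(H<.145)]))
m=(hsv[...,0]>105)&(hsv[...,0]<125)&(hsv[...,1]>140)&g&(H<.08)
print('patch px',m.sum());
if m.sum()>50:print(rect(m|g&(H>.13),.06,c))
go()
q=viewer.snapshot('side')[0]
o=np.hstack([cv2.resize(p[:,160:480],(320,400)),q[80:380,150:450].repeat(1,0)[:400] if 0 else cv2.resize(q[80:380,150:450],(400,400))])
cv2.imwrite('pics/w11c.png',o[:,:,::-1])
```

```text
rib ([538.9, 105.2, 97.8, 21.1, -2.2], array([314, 128], dtype=int32), array([334, 217], dtype=int32))
case ([539.4, 105.2, 174.2, 91.2, -1.9], array([283,  89], dtype=int32), array([364, 236], dtype=int32)) 0.1375187114454185
patch px 526
([275.6, 121.4, 1119.2, 331.4, 88.1], array([  0, 222], dtype=int32), array([639, 399], dtype=int32))
t 35.62 at [539.3 104.3 360.1] rpy [ 1.7998e+02  1.0000e-01 -1.8300e+00] gap 91.1 F [-0.2  0.1  0.5] grip 0.0
```

View pics/w11c.png

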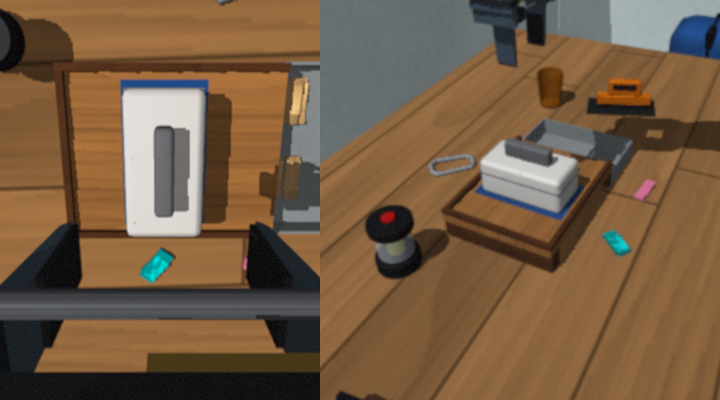

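The case measures (539.2, 105.2, −1.9°) against the patch at (539.8, 104.6, −1.9°). The picture shows it upright on the blue patch at (165,160). The scraper stands on its mat at (625,92), and the tumbler, lantern and carabiner are where they were. I'm handing in.

```bash
python3 -c "
from h import *
print(bot.finish_job())"
```

```text
the job is handed in; nothing more can be done
None
```

Job handed in at about 36 s: all four chips are in the tray, the scraper stands upright on its mat within about 1° of the mat's direction, and the case is upright on the blue patch, centred to about 1 mm; the judge's verdict was not shown.

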